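Zero the coin scale and lift the coin tray onto it

TASK

Weigh the tray of coins: first, with the scale's platform empty, turn the zero knob, which turns the dial card, until the zero mark lies right under the pointer, and let go of the knob. Then slide the lifter's blade under the coin tray between its feet, lift the tray with it, carry it level and set it down gently in the middle of the scale's platform, with all three coin stacks still standing in it and without the gripper or arm touching the tray or coins. Draw the lifter out and lay it flat on the counter, clear of the scale; leave the zero setting and the other things on the counter as they are.

Things in the scene. Friction and masses are not known exactly. Their poses are not given: they have to be found in the camera images.
- coin_scale: grey dial scale, fixed, 182 x 255 mm. Origin on the counter under its platform's centre; x points away from the robot, y left, z up. Housing under the platform x +-91, y +-80 mm, 50 mm high. Left of it the console (y 80 to 175, 34 mm high): the knob, and behind it the dial, a round pod of radius 46 mm at x 36, y 125, face leaning 30 degrees to the front, top 80 mm high.
- platform_center (a point): centre of the top of the scale's flat steel platform (150 x 150 mm, top 70 mm above the counter when empty; on a spring: sinks about 4 mm under the full tray, which turns the pointer clockwise). Axes as coin_scale.
- scale_platform (a joint): how far the platform has sunk (m), 0 when empty, at most 0.009; the spring gives 0.9 N per mm.
- zero_knob (a joint): angle of the zero knob (rad), growing clockwise seen from above, -1.7 to 1.7; stays where left. It turns the dial's white card: 1 rad of knob turns the card 0.35 rad the same way. At 0 the knob's bar lies along the scale's x axis and the zero mark is under the empty scale's pointer.
- knob_grip (a point): point to pinch on the black zero knob: on its upright axis, 61 mm above the counter, in the middle of its bar grip (36 mm long, 12 mm wide, from 47 to 71 mm above the counter, over a disc of 37 mm diameter). Knob at x -55, y +125 mm of the scale. The point's x axis runs along the bar.
- pointer_tip (a point): tip of the dial's black pointer, 36 mm from the dial's centre; it points away from the robot when the platform is empty.
- zero_mark (a point): point of the zero mark that should lie under the pointer's tip: the zero mark is the widest and longest tick on the white dial card, where the row of ticks begins (the row runs clockwise from it).
- coin_tray: square grey coin tray, 116 x 116 mm, 26 mm high in all, 0.13 kg, floor and rim 4 mm thick. Stands on four rubber feet, 10 mm high, 14 mm diameter, at x, y = +-49 mm: a 10 mm gap under its floor, 84 mm wide between the feet, open on all four sides. Origin centred at the bottom of the feet, z up, x and y along the sides.
- coins_a: stack of coins, 26 mm diameter, 25 mm high, 0.08 kg, standing loose in the tray. Origin at its foot, z up (14 mm above the tray's origin).
- coins_b: like coins_a
- coins_c: like coins_a
- lifter: lifter (wide spatula), 0.24 kg: flat steel blade 128 mm long, 64 wide, 3 thick; wooden handle running level above and behind it. Origin on the blade's underside, 50 mm behind its front edge, 78 mm before its rear edge; x points to the tip, z up (height 0: blade flat on the counter). The neck rises from the blade at x -73 mm.
- lifter_grip (a point): point to pinch in the handle (20 mm wide, 26 mm tall, from x -174 to -94 mm of the lifter): at x -115 mm, 49 mm above the blade's underside. Axes as lifter.
- till_roll: white paper roll standing on end, 58 mm diameter, 57 mm high; bystander.
- stapler: black stapler, 128 x 36 x 46 mm; bystander.
- coin_roll: coins rolled in paper, standing, 26 mm diameter, 88 mm high; bystander. It stands just before the clear, solid glass screen that rises from the rail across the counter at x = 0.68 m.
- date_stamp: round hand stamp with turned handle, 30 mm diameter, 75 mm high; bystander.

How it is judged:
On the way, in this order (a step that is already met when the one before it is completed fails the run):
1. the platform is empty, the zero mark is under the pointer (within 2.5 mm at the tip) and the knob is released (distance between pointer_tip and zero_mark below 0.0025 m and value of joint scale_platform below 0.001 m and contact force between the fingers and zero_knob below 0.3 N), for 0.2 s.
2. the tray is carried on the lifter, its feet more than 30 mm above the counter (height (world z) of coin_tray above 0.03 m and contact force between lifter and coin_tray above 0.5 N and contact force between coin_tray and coin_scale below 0.1 N), for 0.2 s.
At the end, for the whole second after the job is handed in: Tray level on its feet on the platform, centres within 20 mm, all three coin stacks upright on its floor; lifter at rest flat on the counter (within 6 mm and 0.05 rad), touching neither tray nor scale; zero knob still within 0.17 rad of its zero setting (horizontal distance between coin_tray and platform_center below 0.02 m and z of coin_tray in the frame of platform_center between -0.004 and 0.004 m and angle between each of coin_tray, lifter's own z axis and vertical below 0.05 rad and linear speed of each of coin_tray, lifter below 0.01 m/s and angle between each of coins_a, coins_b, coins_c's own z axis and vertical below 0.15 rad and z of coins_a in the frame of coin_tray between 0.008 and 0.022 m and horizontal distance between each of coins_a, coins_b, coins_c and coin_tray below 0.065 m and z of coins_b in the frame of coin_tray between 0.008 and 0.022 m and z of coins_c in the frame of coin_tray between 0.008 and 0.022 m and height (world z) of lifter between -0.006 and 0.006 m and contact force between lifter and coin_tray below 0.05 N and contact force between lifter and coin_scale below 0.05 N and value of joint zero_knob between -0.17 and 0.17 rad).
It fails at once if the gripper or arm touches the tray or the coins (contact force between any of the fingers, the arm and coin_tray above 0.5 N or contact force between any of the fingers, the arm and coins_a above 0.5 N or contact force between any of the fingers, the arm and coins_b above 0.5 N or contact force between any of the fingers, the arm and coins_c above 0.5 N).
It fails at once if the tray is tipped more than 0.25 rad (14 degrees), or a coin stack topples (angle between coin_tray's own z axis and vertical above 0.25 rad or angle between any of coins_a, coins_b, coins_c's own z axis and vertical above 0.6 rad).
It fails at once if the tray is dropped onto the platform (the platform goes down faster than 0.15 m/s) (velocity of joint scale_platform above 0.15 m/s).
It fails at once if a bystander (till roll, stapler, coin roll, hand stamp) is moved more than 30 mm (distance of any of till_roll, stapler, coin_roll, date_stamp from where it was at the start of the episode above 0.03 m).
It also fails if it takes over 67 s, if anything falls off the work surface, if the arm or the gripper's body presses on something with over 40 N, if the wrist force passes 120 N, or if a joint passes its speed limit or range.

ROBOT

A 6-joint arm with a two-finger parallel gripper is mounted at the origin on a cart in front of the work surface, level with it; the furniture and walls round the work are solid. World frame = base frame: x ahead of the robot, y to its left, z up, the work surface at z = 0. Lengths are in m, angles in rad, forces in N, time in s.
With the tool pointing down it reaches from about 0.225 to 0.875 m from the base axis. Payload 3.4 kg.
Tool frame: the origin (TCP) lies on the mounting face of the last link; the fingertips stand 173 mm ahead of it and the grasp point (between the pads) lies 155 mm ahead of it; z points along the fingers, y is the line along which they close (so a half turn about z gives the same grasp; the last joint's range is limited). The gripper opens to 85 mm and grips with 20 to 120 N. Pads are 22 mm wide; open, the fingers measure 114 mm over their backs; the gripper's body (76 mm by 85 mm) begins 54 mm behind the grasp point. The pads swing forward as they close: fully open they stand 13 mm farther back than shut.
Start: joints at [1.009, 0.276, 1.505, -0, 1.361, -0.121], TCP at [0.245, 0.52, 0.405] pointing down, gripper open.
Joint ranges: [-2.89, 2.89], [-0.75, 2.08], [0.22, 2.7], [-1.18, 4.32], [0.11, 2.71], [-2.7, 2.7]. Speed limits (rad/s): [2.57, 2.57, 3.14, 3.14, 3.14, 3.14].

INTERFACE

Orientations are given as a unit quaternion [w, x, y, z].
In Python, from rig import manip gives the robot as it stands.
- The arm moves only by the tool carry_out, never from a script. Its arguments are lists of equal length, an entry for each row: "linear": the shift along the world's x, y, z each as a share of 500 mm, from -1 to 1, a list of three; "angular": the turn, a rotation vector about the world's x, y, z each as a share of 0.08 rad, from -1 to 1, a list of three; "hand": the opening, from 0 (shut) to 1 (fully open). In form: {"linear": [[x, y, z], ...], "angular": [[rx, ry, rz], ...], "hand": [hand, ...]}. A call has 1 to 8 rows; each row shifts and turns the commanded pose from where the row before left it; what a row does not reach is not made up. A row lasts 1/12 s, in which the tool goes at most 41.7 mm and 7.16 degrees, less where a joint would pass 70% of its speed; a pose out of reach is approached as far as the arm can. A call with a number of a shift or a turn outside -1 to 1 is refused whole. A call with a gripper value outside its range is refused whole. The fingers move at their own pace and stop on an object; "force" is the grip in N (left out, the last holds). Time passes only in rows, so rows that do not move let the fingers close. It gives the time, the measured TCP pose, the force, the opening and the grip force at its end, in the units of the state.
- manip.get_state(): the state, without advancing time (a new reading comes with each control period).
- manip.get_image(name): name is "side" or "top" or "wrist"; returns the picture (480x640x3 uint8, red, green, blue); there is no depth.
- manip.camera_params(name): a dict with "fx", "fy", "cx", "cy" (pixels), "view" (4x4, takes a point from world to camera coordinates); the wrist camera has in their place "hand_eye" (4x4, takes a point from camera to tool coordinates, whose origin is the TCP and whose axes are the flange's). Camera axes: x right, y down, z forward; pixel columns grow to the right and rows downward; lengths in m; the calibration is good to about 2 mm. The wrist camera is an equidistant fisheye: a pixel r from the principal point sees the ray r / f radians off the axis. A picture is of the moment at which its call begins: read the wrist's pose just before it. camera_params takes no time and is no camera call.
- manip.sign_off(): hands the job in; it is judged then, once.
The state is a dict: "clock": time; "qpos": joint angles; "qd": joint speeds; "effort": joint torques, N m; "position": TCP position; "ee_rot": TCP orientation; "contact_force": force on the tool from outside, world axes, zero at the start; "moment": the same for the moment, N m; "width": finger opening in m; "gripper_force": force on a finger pad.
Only numpy, scipy, OpenCV 4.12 (cv2) and the standard library are available. Lean on these libraries where they do the work, as an engineer would, in place of code of your own. Each camera call takes 0.05 s, during which the arm holds its last target. There are 200 camera calls.

## Working session

There is one attempt and no reset: what is moved stays moved. The work goes in short steps, Python scripts to look and compute and a tool call to move; the robot and the scene stay as the last step left them, time stands still between calls to the robot, and variables do not carry over. Pictures are saved under pics/ and viewed, at most 10 in all, crops included, and the job is handed in when it is done.

Besides the shell and the picture viewer there is one more tool, called as name(argument=value, ...), one argument or row to a line, values as JSON. carry_out: Moves the arm, as the interface text tells. Its arguments: {"type":"object","properties":{"linear":{"type":"array"},"angular":{"type":"array"},"hand":{"type":"array"},"force":{"type":"number"}},"required":["linear","angular","hand"]}

```bash
mkdir -p pics; cat > h.py <<'E'
import numpy as np, cv2
from rig import manip
def save(n,f):
    im=manip.get_image(n); cv2.imwrite('pics/'+f,im[:,:,::-1]); return im
def ray(n,u,v):
    c=manip.camera_params(n); V=np.array(c['view']); R=V[:3,:3]; o=-R.T@V[:3,3]
    return o,R.T@np.array([(u-c['cx'])/c['fx'],(v-c['cy'])/c['fy'],1])
def at(n,u,v,z):
    o,d=ray(n,u,v); return o+d*(z-o[2])/d[2]
def proj(n,p):
    c=manip.camera_params(n); V=np.array(c['view']); q=V[:3,:3]@np.array(p)+V[:3,3]
    return np.array([c['cx']+c['fx']*q[0]/q[2],c['cy']+c['fy']*q[1]/q[2]])
E
python3 - <<'E'
from h import *
save('top','top0.png');save('side','side0.png')
for n in('top','side'):
    c=manip.camera_params(n);print(n,c['fx'],c['cx'],c['cy'],ray(n,320,240))
print(manip.get_state())
print(manip.camera_params('wrist'))
E
```

```text
top 480.9128602462187 323.37731504635315 242.95948214334618 (array([ 0.28191202, -0.07146533,  1.18180275]), array([ 0.24118092,  0.00969425, -0.97047667]))
side 538.9529019594648 321.2631268814421 239.0159073163042 (array([ 0.44882351, -1.14425081,  0.6338325 ]), array([ 0.05791432,  0.88051158, -0.47048285]))
{'clock': 0.1, 'qpos': array([ 1.00898037e+00,  2.76562525e-01,  1.50599493e+00, -8.76759825e-06,
        1.36069309e+00, -1.20991959e-01]), 'qd': array([ 0.0005236 , -0.00182045, -0.00359177,  0.00107094,  0.0005572 ,
       -0.00134881]), 'effort': array([ 2.20744296e-03, -4.17700052e+01, -2.46405548e+01, -1.99804217e-04,
        5.73398487e-03,  1.61892507e-05]), 'position': array([0.2452527 , 0.51988102, 0.40391304]), 'ee_rot': array([-2.73499974e-04,  2.18630703e-01,  9.75807321e-01, -7.82537655e-04]), 'contact_force': array([ 0.17061913,  0.76276886, -0.2887015 ]), 'moment': array([-0.02811678,  0.00831592, -0.0662283 ]), 'gripper_force': 0.0, 'width': 0.08524995839066238}
{'fx': 371.64829954431775, 'fy': 371.64829954431775, 'cx': 317.8597442660584, 'cy': 244.7943127893095, 'hand_eye': array([[ 8.80427787e-04, -9.56639393e-01, -2.91273577e-01,
         7.41898770e-02],
       [ 9.99999597e-01,  8.92708070e-04,  9.07316309e-05,
        -8.53598266e-04],
       [ 1.73224821e-04, -2.91273540e-01,  9.56639794e-01,
         3.11053714e-02],
       [ 0.00000000e+00,  0.00000000e+00,  0.00000000e+00,
         1.00000000e+00]])}
```

View pics/top0.png

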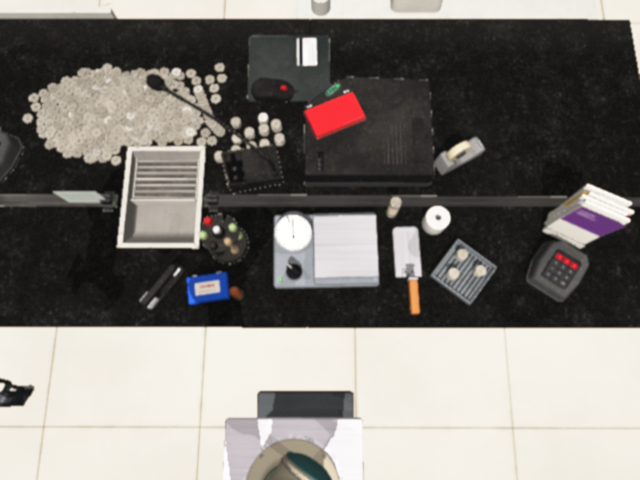

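View pics/side0.png

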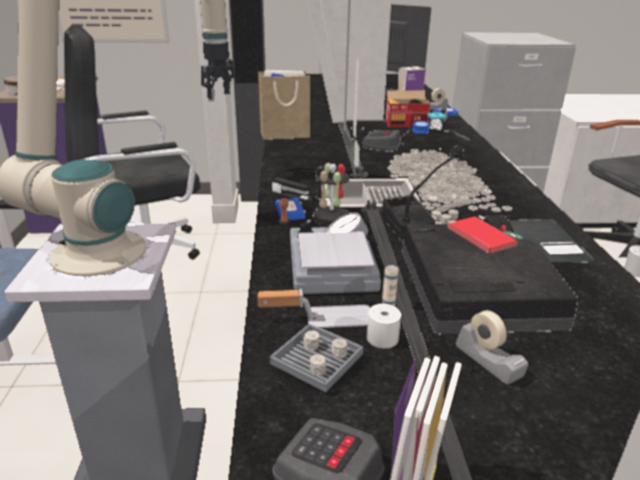

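The top picture shows the scale at (274-379, 213-288) with its knob at (293,268) and dial at (293,232). The lifter blade is at (407,250) with the handle end at (414,310), and the tray at (464,272) is turned about 45°. The till roll is at (436,220) and the coin roll at (394,207). I'll enlarge this area.

```bash
python3 - <<'E'
from h import *
im=cv2.imread('pics/top0.png')[195:330,265:500]
cv2.imwrite('pics/c1.png',cv2.resize(im,None,fx=3.4,fy=3.4,interpolation=cv2.INTER_CUBIC))
E
```

```text
(no output)
```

View pics/c1.png

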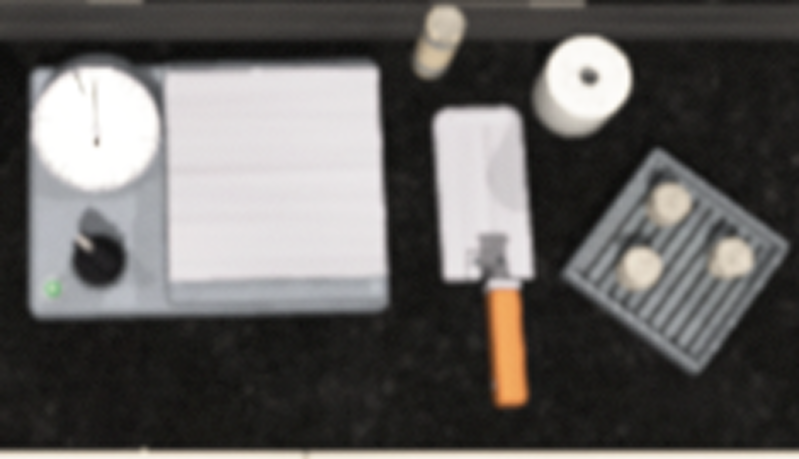

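```bash
cat >> h.py <<'E'
def crop(x,y): return 265+(x+.5)/3.4-.5,195+(y+.5)/3.4-.5
def quad(pts,z):
    P=np.array([at('top',*crop(*p),z)[:2] for p in pts]); e=np.roll(P,-1,0)-P
    return P,P.mean(0),np.hypot(*e.T),np.degrees(np.arctan2(e[:,1],e[:,0]))
E
python3 - <<'E'
from h import *
np.set_printoptions(precision=4,suppress=True)
for n,p,z in(('plat',[(167,70),(377,66),(387,276),(170,281)],.07),('blade',[(433,108),(521,106),(534,278),(443,281)],.003),('tray',[(657,150),(788,244),(697,373),(563,272)],.026),('housing',[(30,65),(380,62),(388,305),(30,318)],.04)):
    P,c,l,a=quad(p,z);print(n,P.tolist(),c,l,a)
print('knob',at('top',*crop(98,258),.06),'white',at('top',*crop(76,235),.07),at('top',*crop(92,248),.07))
print('handle',[at('top',*crop(*p),.06) for p in((487,291),(522,290),(528,403),(494,406))])
print('roll',at('top',*crop(588,76),.057),'coinroll',at('top',*crop(447,20),.088))
for p in((671,203),(733,256),(640,268)):print(at('top',*crop(*p),.039))
E
```

```text
plat [[0.6197500169275862, -0.045088629192934916], [0.6229180634973835, -0.1941199200276036], [0.47207164302486904, -0.19746256843006438], [0.46834057592848977, -0.04817606383579706]] [ 0.5458 -0.1212] [0.1491 0.1509 0.1493 0.1514] [ -88.7822 -178.7306   91.4317    1.1682]
blade [[0.6107363843640135, -0.24260511028607545], [0.6123828437755441, -0.3084437999343115], [0.48223505643895276, -0.3121731761936491], [0.4799107770062867, -0.24577177362458325]] [ 0.5463 -0.2772] [0.0659 0.1302 0.0664 0.1309] [ -88.5675 -178.3586   92.0047    1.3866]
tray [[0.5728157783648391, -0.40136161537010384], [0.5033430355465109, -0.49095290110181355], [0.4107467213652422, -0.41922065954197874], [0.4827055178749744, -0.32841640529314375]] [ 0.4924 -0.41  ] [0.1134 0.1171 0.1159 0.1159] [-127.7915  142.2359   51.6046  -38.9905]
housing [[0.632533068567225, 0.05557547587708052], [0.6351683974543334, -0.1996883341441547], [0.456550501252625, -0.20105202929193322], [0.4469112988774503, 0.050660448585897855]] [ 0.5428 -0.0736] [0.2553 0.1786 0.2519 0.1857] [ -89.4085 -179.5626   92.193     1.5168]
knob [0.4861 0.0023 0.06  ] white [0.5004 0.0171 0.07  ] [0.4913 0.0059 0.07  ]
handle [array([ 0.4634, -0.2676,  0.06  ]), array([ 0.4641, -0.2918,  0.06  ]), array([ 0.3863, -0.2925,  0.06  ]), array([ 0.3843, -0.2692,  0.06  ])]
roll [ 0.6196 -0.3466  0.057 ] coinroll [ 0.6512 -0.2421  0.088 ]
[ 0.5305 -0.4052  0.039 ]
[ 0.4921 -0.4466  0.039 ]
[ 0.4834 -0.3801  0.039 ]
```

carry_out(
  linear=[
    [0.02,-0.043,0],
    [0.02,-0.043,0],
    [0.02,-0.043,0],
    [0.02,-0.043,0],
    [0.02,-0.043,0],
    [0.02,-0.043,0],
    [0.02,-0.043,0],
    [0.02,-0.043,0],
  ],
  angular=[
    [0,0,-0.88],
    [0,0,-0.88],
    [0,0,-0.88],
    [0,0,-0.88],
    [0,0,-0.88],
    [0,0,-0.88],
    [0,0,-0.88],
    [0,0,-0.88],
  ],
  hand=[0.4,0.4,0.4,0.4,0.4,0.4,0.4,0.4],
)

```text
clock: 0.77
position: [0.3255, 0.3469, 0.4044]
ee_rot: [-0.0, 0.483, 0.876, -0.0]
contact_force: [0.8, -0.3, -0.3]
width: 0.0341
gripper_force: 0.0
```

carry_out(
  linear=[
    [0.02,-0.043,0],
    [0.02,-0.043,0],
    [0.02,-0.043,0],
    [0.02,-0.043,0],
    [0.02,-0.043,0],
    [0.02,-0.043,0],
    [0.02,-0.043,0],
    [0.02,-0.043,0],
  ],
  angular=[
    [0,0,-0.88],
    [0,0,-0.88],
    [0,0,-0.88],
    [0,0,-0.88],
    [0,0,-0.88],
    [0,0,-0.88],
    [0,0,-0.88],
    [0,0,-0.88],
  ],
  hand=[0.4,0.4,0.4,0.4,0.4,0.4,0.4,0.4],
)

```text
clock: 1.43
position: [0.4055, 0.1749, 0.4044]
ee_rot: [-0.0, 0.707, 0.707, -0.0]
contact_force: [-0.5, -0.1, -0.0]
width: 0.0342
gripper_force: 0.0
```

carry_out(
  linear=[
    [0.02,-0.043,-0.02],
    [0.02,-0.043,-0.02],
    [0.02,-0.043,-0.02],
    [0.02,-0.043,-0.02],
    [0.02,-0.043,-0.02],
    [0.02,-0.043,-0.02],
    [0.02,-0.043,-0.02],
    [0.02,-0.043,-0.02],
  ],
  angular=[
    [0,0,-0.88],
    [0,0,-0.88],
    [0,0,-0.88],
    [0,0,-0.88],
    [0,0,-0.88],
    [0,0,-0.88],
    [0,0,-0.88],
    [0,0,-0.88],
  ],
  hand=[0.4,0.4,0.4,0.4,0.4,0.4,0.4,0.4],
)

```text
clock: 2.1
position: [0.4855, 0.0029, 0.324]
ee_rot: [-0.0, 0.876, 0.483, -0.0]
contact_force: [-0.4, -0.5, -0.5]
width: 0.0345
gripper_force: 0.0
```

```bash
cat >> h.py <<'E'
from scipy.spatial.transform import Rotation as Ro
def tool():
    s=manip.get_state(); q=s['ee_rot']; return s,Ro.from_quat([q[1],q[2],q[3],q[0]]).as_matrix(),np.array(s['position'])
def wat(u,v,z,R,p):
    c=manip.camera_params('wrist'); H=np.array(c['hand_eye']); a=np.array([u-c['cx'],v-c['cy']])/c['fx']; r=np.hypot(*a)
    d=R@H[:3,:3]@np.array([*(np.sin(r)*a/max(r,1e-9)),np.cos(r)]); o=R@H[:3,3]+p
    return o+d*(z-o[2])/d[2]
def info():
    s,R,p=tool(); print('t',round(s['clock'],2),'p',p.round(4),'yaw_y',np.degrees(np.arctan2(R[1,1],R[0,1])).round(2),'z',R[:,2].round(4),'q',s['qpos'].round(2),'F',s['contact_force'].round(1),'M',s['moment'].round(2),'w',round(s['width'],4),'g',round(s['gripper_force'],1))
E
python3 - <<'E'
from h import *
info(); im=save('wrist','w1.png')
E
```

```text
t 2.1 p [0.4855 0.0029 0.324 ] yaw_y -32.27 z [-5.e-04  1.e-04 -1.e+00] q [-0.14  0.2   1.82  0.    1.12  0.43] F [-0.4 -0.5 -0.5] M [ 0.05 -0.01 -0.02] w 0.0345 g 0.0
```

View pics/w1.png

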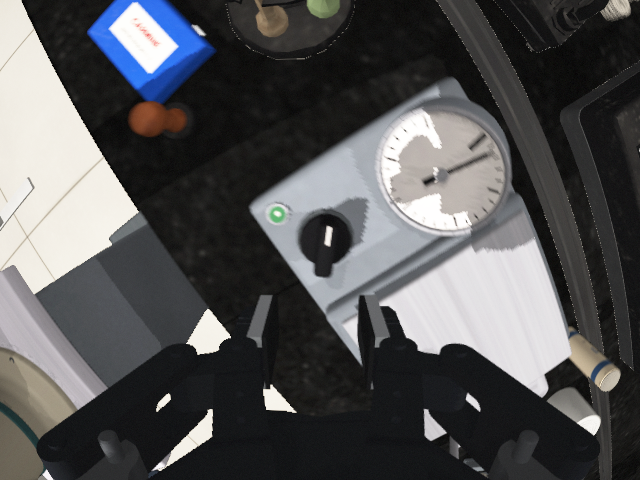

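```bash
python3 - <<'E'
from h import *
s,R,p=tool()
a=wat(329,228,.071,R,p);b=wat(322.5,263,.071,R,p);c=wat(325,240,.047,R,p)
print(a,b,a-b,np.degrees(np.arctan2(*(a-b)[1::-1])),np.linalg.norm(a-b),c)
# dial plane: centre scale (36,125), leaning 30deg to front (normal toward -x,+z)
y=np.radians(1.3);Rz=np.array([[np.cos(y),-np.sin(y),0],[np.sin(y),np.cos(y),0],[0,0,1]])
n=Rz@[-.5,0,.866]; o=np.array([.5455,-.1212,0])+Rz@[.036,.125,.057]
def pl(u,v):
    e=wat(u,v,.1,R,p);f=wat(u,v,.0,R,p);d=f-e;x=e+d*((o-e)@n)/(d@n);q=Rz.T@(x-o);return np.array([q[0]/.866,q[1]])*1e3
for t in((437,174),(487,154),(472,150),(485,135),(445,167)):
    print(t,pl(*t),np.degrees(np.arctan2(*pl(*t)[::-1])))
E
```

```text
[0.50195269 0.00969489 0.071     ] [ 0.4864864  -0.00740268  0.071     ] [0.01546629 0.01709757 0.        ] 47.867826207685134 0.02305499998596459 [ 0.49247308 -0.00170315  0.047     ]
(437, 174) [ 0.71928259 -4.77526042] -81.43411031415656
(487, 154) [36.71914213 -6.38807686] -9.869046726595922
(472, 150) [29.21407554 -0.07479679] -0.1466940506155075
(485, 135) [41.19629825  5.03901881] 6.973622465163444
(445, 167) [ 7.90776437 -2.75344158] -19.197846035975743
```

The wrist picture shows the knob at (325,240) with its bar near vertical in the image. The dial hub is at (437,174), the pointer tip at (487,154), and the zero mark at about (478,142), so it lies counter-clockwise of the pointer. The wrist estimate is several mm from the top-camera one, so I'll take a closer look before gripping.

carry_out(
  linear=[
    [0.0015,-0.0015,-0.032],
    [0.0015,-0.0015,-0.032],
    [0.0015,-0.0015,-0.032],
    [0.0015,-0.0015,-0.032],
    [0,0,0],
    [0,0,0],
  ],
  angular=[
    [0,0,-0.61],
    [0,0,-0.61],
    [0,0,-0.61],
    [0,0,-0.61],
    [0,0,0],
    [0,0,0],
  ],
  hand=[0.4,0.4,0.4,0.4,0.4,0.4],
)

```text
clock: 2.65
position: [0.4879, 0.0012, 0.2601]
ee_rot: [-0.001, 0.918, 0.397, -0.001]
contact_force: [0.5, -0.6, 0.2]
width: 0.034
gripper_force: 0.0
```

```bash
python3 - <<'E'
from h import *
info(); im=save('wrist','w2.png')
E
```

```text
t 2.65 p [0.4879 0.0012 0.2601] yaw_y -43.17 z [-2.5e-03  4.0e-04 -1.0e+00] q [-0.14  0.28  1.9   0.    0.96  0.61] F [ 0.5 -0.6  0.2] M [-0.01 -0.05 -0.02] w 0.034 g 0.0
```

View pics/w2.png

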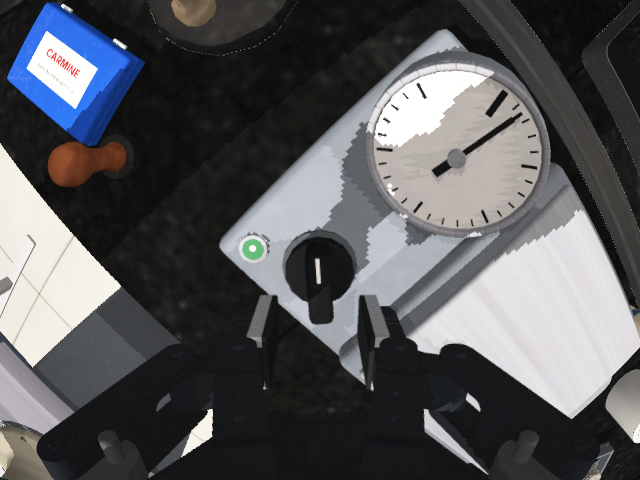

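```bash
python3 - <<'E'
from h import *
s,R,p=tool()
for t in((320,269,.047),(317,259,.071),(319.5,300,.071),(319.5,283,.071)):
    x=wat(*t,R,p); print(t,x.round(4),(R.T@(x-p)).round(4))
E
```

```text
(320, 269, 0.047) [0.4925 0.0034 0.047 ] [0.0045 0.0015 0.2139]
(317, 259, 0.071) [0.5009 0.0145 0.071 ] [ 0.0183 -0.      0.1899]
(319.5, 300, 0.071) [ 0.4877 -0.0012  0.071 ] [-0.0022  0.0011  0.1899]
(319.5, 283, 0.071) [0.4937 0.0052 0.071 ] [0.0066 0.0011 0.1899]
```

carry_out(
  linear=[
    [0.002,0.001,-0.018],
    [0.002,0.001,-0.018],
    [0.002,0.001,-0.018],
    [0.001,0.001,-0.02],
    [0,0,0],
    [0,0,0],
  ],
  angular=[
    [0,0,0.2],
    [0,0,0.2],
    [0,0,0.1],
    [0,0,0.1],
    [0,0,0],
    [0,0,0],
  ],
  hand=[0.4,0.4,0.4,0.4,0.4,0.4],
  force=25,
)

```text
clock: 3.2
position: [0.4916, 0.0032, 0.223]
ee_rot: [-0.0, 0.908, 0.419, -0.001]
contact_force: [0.6, 0.3, -0.1]
width: 0.0344
gripper_force: 0.0
```

carry_out(
  linear=[
    [0,0,0],
    [0,0,0],
    [0,0,0],
    [0,0,0],
    [0,0,0],
    [0,0,0],
    [0,0,0],
    [0,0,0],
  ],
  angular=[
    [0,0,0],
    [0,0,0],
    [0,0,0],
    [0,0,0],
    [0,0,0],
    [0,0,0],
    [0,0,0],
    [0,0,0],
  ],
  hand=[0.05,0.05,0.05,0.05,0.05,0.05,0.05,0.05],
  force=25,
)

```text
clock: 3.87
position: [0.4912, 0.0038, 0.2241]
ee_rot: [-0.001, 0.908, 0.418, -0.0]
contact_force: [-1.7, 3.6, 3.2]
width: 0.0111
gripper_force: 28.1
```

```bash
python3 -c "
from h import *
info()"
```

```text
t 3.87 p [0.4912 0.0038 0.2241] yaw_y -40.54 z [-0.0011  0.0017 -1.    ] q [-0.13  0.33  1.94  0.    0.87  0.57] F [-1.7  3.6  3.2] M [0.76 0.38 0.01] w 0.0111 g 28.1
```

carry_out(
  linear=[
    [0,0,0],
    [0,0,0],
    [0,0,0],
    [0,0,0],
    [0,0,0],
    [0,0,0],
  ],
  angular=[
    [0,0,-0.87],
    [0,0,-0.87],
    [0,0,-0.87],
    [0,0,-0.87],
    [0,0,-0.87],
    [0,0,-0.87],
  ],
  hand=[0.05,0.05,0.05,0.05,0.05,0.05],
)

```text
clock: 4.37
position: [0.4915, 0.0034, 0.2241]
ee_rot: [-0.0, 0.976, 0.22, -0.0]
contact_force: [-1.9, 2.5, 1.4]
width: 0.0113
gripper_force: 28.0
```

carry_out(
  linear=[
    [0,0,0],
    [0,0,0],
    [0,0,0],
    [0,0,0],
    [0,0,0],
    [0,0,0],
    [0,0,0],
    [0,0,0],
  ],
  angular=[
    [0,0,-0.87],
    [0,0,-0.87],
    [0,0,-0.87],
    [0,0,-0.87],
    [0,0,-0.87],
    [0,0,-0.87],
    [0,0,0],
    [0,0,0],
  ],
  hand=[0.05,0.05,0.05,0.05,0.05,0.05,0.05,0.05],
)

```text
clock: 5.03
position: [0.4916, 0.0029, 0.2241]
ee_rot: [0.0, 1.0, 0.015, -0.0]
contact_force: [-2.4, 0.0, 3.8]
width: 0.0113
gripper_force: 28.2
```

```bash
python3 -c "
from h import *
info();im=save('wrist','w3.png')[40:280,330:600]
cv2.imwrite('pics/w3c.png',cv2.resize(im[:,:,::-1],None,fx=2,fy=2))"
```

```text
t 5.03 p [0.4916 0.0029 0.2241] yaw_y -88.24 z [-1.e-04 -6.e-04 -1.e+00] q [-0.14  0.33  1.94 -0.    0.87  1.41] F [-2.4  0.   3.8] M [-0.    0.51  0.  ] w 0.0113 g 28.2
```

View pics/w3.png

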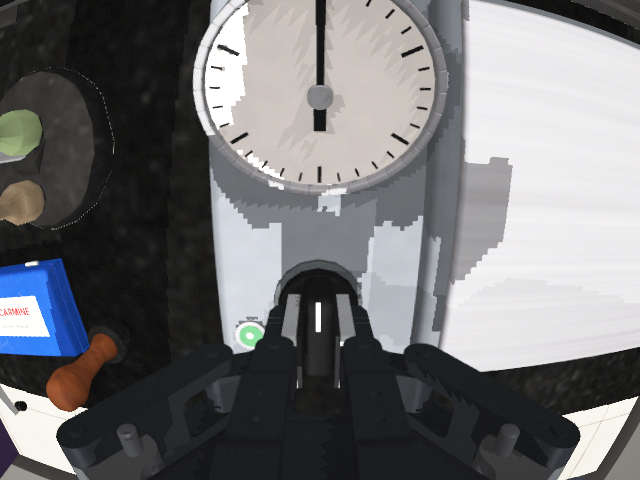

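The wrist picture shows the pointer straight up from the hub at (320,97), with no separate zero mark left beside it. I'll release the knob, rise, and check.

carry_out(
  linear=[
    [0,0,0],
    [0,0,0],
    [0,0,0],
    [0,0,0.02],
    [0,0,0.03],
    [-0.01,0,0.04],
    [-0.02,0,0.04],
    [-0.02,0,0.04],
  ],
  angular=[
    [0,0,0],
    [0,0,0],
    [0,0,0],
    [0,0,0],
    [0,0,0],
    [0,0,0],
    [0,0,0],
    [0,0,0],
  ],
  hand=[0.4,0.4,0.4,0.4,0.4,0.4,0.4,0.4],
)

```text
clock: 5.75
position: [0.467, 0.0029, 0.3093]
ee_rot: [0.0, 1.0, 0.015, 0.0]
contact_force: [0.2, 0.2, 0.1]
width: 0.0338
gripper_force: 0.0
```

carry_out(
  linear=[
    [-0.02,-0.03,0],
    [-0.01,-0.03,0],
    [0,-0.03,0],
    [0,-0.03,0],
    [0,0,0],
  ],
  angular=[
    [0,0,0],
    [0,0,0],
    [0,0,0],
    [0,0,0],
    [0,0,0],
  ],
  hand=[0.6,0.6,0.6,0.6,0.6],
)

```text
clock: 6.17
position: [0.4523, -0.0589, 0.3089]
ee_rot: [0.001, 1.0, 0.014, 0.001]
contact_force: [0.6, 0.7, -0.2]
width: 0.0514
gripper_force: 0.0
```

```bash
python3 -c "
from h import *
info();save('wrist','w4.png')"
```

```text
t 6.17 p [ 0.4523 -0.0589  0.3089] yaw_y -88.43 z [ 0.0017 -0.0019 -1.    ] q [-0.28  0.18  1.9  -0.    1.06  1.26] F [ 0.6  0.7 -0.2] M [ 0.    0.01 -0.  ] w 0.0514 g 0.0
```

View pics/w4.png

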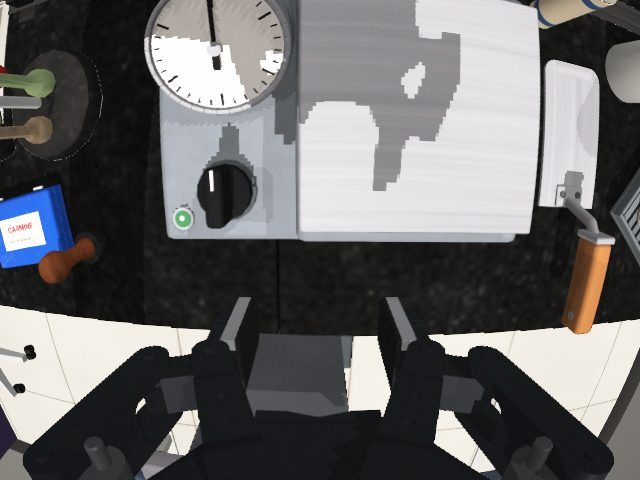

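Released; the zero mark stays under the pointer at (211,10). The lifter handle runs from (595,240) to (580,330). I'll move above the handle.

carry_out(
  linear=[
    [0,-0.055,0],
    [0,-0.055,0],
    [0,-0.055,0],
    [0,-0.055,0],
    [-0.005,-0.055,0],
    [-0.005,-0.055,-0.02],
    [-0.005,-0.055,-0.02],
    [0,-0.055,-0.02],
  ],
  angular=[
    [0,0,0],
    [0,0,0],
    [0,0,0],
    [0,0,0],
    [0,0,0],
    [0,0,0],
    [0,0,0],
    [0,0,0],
  ],
  hand=[0.6,0.6,0.6,0.6,0.6,0.6,0.6,0.6],
)

```text
clock: 6.88
position: [0.4443, -0.2775, 0.2783]
ee_rot: [-0.0, 1.0, 0.015, 0.0]
contact_force: [-0.1, 0.2, -0.7]
width: 0.0512
gripper_force: 0.0
```

carry_out(
  linear=[
    [0,0,0],
    [0,0,0],
    [0,0,0],
  ],
  angular=[
    [0,0,0],
    [0,0,0],
    [0,0,0],
  ],
  hand=[0.6,0.6,0.6],
)

```text
clock: 7.13
position: [0.4445, -0.2762, 0.2784]
ee_rot: [-0.001, 1.0, 0.014, -0.0]
contact_force: [-0.7, -0.5, 0.1]
width: 0.0512
gripper_force: 0.0
```

```bash
python3 -c "
from h import *
info();save('wrist','w5.png')"
```

```text
t 7.13 p [ 0.4445 -0.2762  0.2784] yaw_y -88.35 z [-6.0e-04  1.4e-03 -1.0e+00] q [-0.69  0.3   1.81  0.    1.03  0.85] F [-0.7 -0.5  0.1] M [ 0.01 -0.05 -0.03] w 0.0512 g 0.0
```

View pics/w5.png

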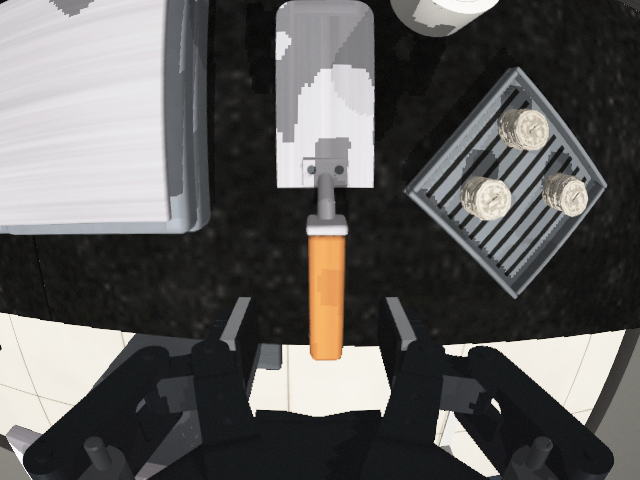

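The picture shows the lifter blade at (275-374, 3-187) and the handle at (309-344, 236-358). The tray rim corners are at (516,68), (606,185), (515,297) and (405,192), with all three coin stacks standing.

```bash
python3 - <<'E'
from h import *
np.set_printoptions(precision=4,suppress=True)
s,R,p=tool()
def q(n,pts,z):
    P=np.array([wat(u,v,z,R,p)[:2] for u,v in pts]); e=np.roll(P,-1,0)-P
    print(n,P.tolist(),P.mean(0),np.hypot(*e.T),np.degrees(np.arctan2(e[:,1],e[:,0])))
q('handle',[(309,237),(344,237),(342,358),(311,358)],.062)
q('blade',[(276,5),(373,5),(374.5,187.5),(275,187.5)],.003)
q('tray',[(516,67),(607,185),(515,299),(404,191)],.026)
q('plat',[(167,222)],.07)
E
```

```text
handle [[0.4659211356987175, -0.27132465846348325], [0.46648318240743725, -0.2894982295433477], [0.39169922028784404, -0.29259589494214444], [0.39123521937823014, -0.274108024897436]] [ 0.4288 -0.2819] [0.0182 0.0748 0.0185 0.0747] [ -88.2286 -177.6281   91.4377    2.1343]
blade [[0.6073906426353703, -0.24411619892088907], [0.6098353379035539, -0.30780735026941547], [0.484992181560856, -0.31311742368309037], [0.48284190110306324, -0.24685768501088273]] [ 0.5463 -0.278 ] [0.0637 0.125  0.0663 0.1246] [ -87.8019 -177.5645   91.8587    1.261 ]
tray [[0.5743281552879507, -0.4001749968375169], [0.5044769654885988, -0.4920892449190449], [0.413916349566959, -0.42161784260570223], [0.4868783060249723, -0.3279767927439427]] [ 0.4949 -0.4105] [0.1154 0.1147 0.1187 0.1134] [-127.2334  142.1111   52.0755  -39.5429]
plat [[0.47424242777651104, -0.19726325323309235]] [ 0.4742 -0.1973] [0.] [0.]
```

carry_out(
  linear=[
    [0,-0.003,-0.025],
    [0,-0.003,-0.025],
    [0,-0.003,-0.025],
    [0,0,-0.025],
    [0,0,-0.025],
    [0,0,-0.024],
    [0,0,0],
    [0,0,0],
  ],
  angular=[
    [0,0,0],
    [0,0,0],
    [0,0,0],
    [0,0,0],
    [0,0,0],
    [0,0,0],
    [0,0,0],
    [0,0,0],
  ],
  hand=[0.6,0.6,0.6,0.6,0.6,0.6,0.6,0.6],
)

```text
clock: 7.85
position: [0.4445, -0.2802, 0.2043]
ee_rot: [-0.0, 1.0, 0.015, -0.0]
contact_force: [0.4, 0.2, 0.9]
width: 0.0512
gripper_force: 0.0
```

carry_out(
  linear=[
    [0,0,0],
    [0,0,0],
    [0,0,0],
    [0,0,0],
    [0,0,0],
    [0,0,0],
    [0,0,0],
    [0,0,0],
  ],
  angular=[
    [0,0,0],
    [0,0,0],
    [0,0,0],
    [0,0,0],
    [0,0,0],
    [0,0,0],
    [0,0,0],
    [0,0,0],
  ],
  hand=[0,0,0,0,0,0,0,0],
  force=120,
)

```text
clock: 8.52
position: [0.4447, -0.2814, 0.2054]
ee_rot: [0.0, 1.0, 0.014, 0.001]
contact_force: [0.3, 2.4, 5.4]
width: 0.0187
gripper_force: 117.0
```

```bash
python3 -c "
from h import *
info()"
```

```text
t 8.52 p [ 0.4447 -0.2814  0.2054] yaw_y -88.36 z [ 1.7e-03 -6.0e-04 -1.0e+00] q [-0.7   0.4   1.89  0.    0.86  0.84] F [0.3 2.4 5.4] M [ 0.42 -0.09  0.18] w 0.0187 g 117.0
```

```bash
python3 -c "
from h import *
save('wrist','g0.png')"
```

carry_out(
  linear=[
    [0,0,0.01],
    [0,0,0.02],
    [0,0,0.02],
    [0,0,0.02],
    [0,0,0.02],
    [0,0,0.01],
    [0,0,0],
    [0,0,0],
  ],
  angular=[
    [0,0,0],
    [0,0,0],
    [0,0,0],
    [0,0,0],
    [0,0,0],
    [0,0,0],
    [0,0,0],
    [0,0,0],
  ],
  hand=[0,0,0,0,0,0,0,0],
)

```text
clock: 9.23
position: [0.4443, -0.2815, 0.2547]
ee_rot: [0.0, 1.0, 0.014, 0.0]
contact_force: [-0.2, 0.2, -1.8]
width: 0.0182
gripper_force: 117.2
```

```bash
python3 - <<'E'
from h import *
info();save('wrist','g1.png')
a=cv2.imread('pics/g0.png',0);b=cv2.imread('pics/g1.png',0)
for n,(x,y,w,h) in dict(bolts=(298,155,55,35),ferrule=(300,212,52,28),rear=(330,355,10,8),corner=(262,172,30,28),tipL=(265,0,40,25),tipR=(350,0,40,25)).items():
    t=a[y:y+h,x:x+w];Y0=max(0,y-20);s=b[Y0:y+h+20,x-20:x+w+20];m=cv2.matchTemplate(s,t,cv2.TM_CCOEFF_NORMED);_,v,_,l=cv2.minMaxLoc(m);print(n,round(v,3),l[0]-20,l[1]+Y0-y)
E
```

```text
t 9.23 p [ 0.4443 -0.2815  0.2547] yaw_y -88.35 z [ 6.e-04 -7.e-04 -1.e+00] q [-0.7   0.33  1.83 -0.    0.98  0.85] F [-0.2  0.2 -1.8] M [0.01 0.1  0.  ] w 0.0182 g 117.2
bolts 0.959 0 0
ferrule 0.993 0 0
rear 0.987 0 -3
corner 0.82 1 -1
tipL 0.986 1 0
tipR 0.998 0 1
```

carry_out(
  linear=[
    [-0.03,0,0],
    [-0.04,0,0],
    [-0.04,0,0],
    [-0.04,0,0],
    [-0.04,0,0],
    [-0.04,0,0],
    [-0.02,0.005,0],
    [-0.01,0.005,0],
  ],
  angular=[
    [0,0,0],
    [0,0,0],
    [0,0,-0.3],
    [0,0,-0.5],
    [0,0,-0.7],
    [0,0,-0.7],
    [0,0,-0.7],
    [0,0,-0.7],
  ],
  hand=[0,0,0,0,0,0,0,0],
)

```text
clock: 9.95
position: [0.3125, -0.2757, 0.2535]
ee_rot: [-0.001, 0.991, -0.131, -0.001]
contact_force: [0.0, 0.6, -1.6]
width: 0.0183
gripper_force: 117.3
```

carry_out(
  linear=[
    [-0.01,0.007,0],
    [-0.01,0.007,0],
    [-0.01,0.007,0],
    [0,0.007,0],
    [0,0.006,0],
    [0,0,0],
    [0,0,0],
    [0,0,0],
  ],
  angular=[
    [0,0,-0.7],
    [0,0,-0.7],
    [0,0,-0.7],
    [0,0,-0.7],
    [0,0,-0.7],
    [0,0,-0.7],
    [0,0,-0.7],
    [0,0,-0.17],
  ],
  hand=[0,0,0,0,0,0,0,0],
)

```text
clock: 10.62
position: [0.2991, -0.2591, 0.2538]
ee_rot: [-0.0, 0.945, -0.327, -0.001]
contact_force: [-0.2, 0.2, -2.2]
width: 0.0181
gripper_force: 117.4
```

carry_out(
  linear=[
    [0,0,0],
    [0,0,0],
    [0,0,0],
  ],
  angular=[
    [0,0,0],
    [0,0,0],
    [0,0,0],
  ],
  hand=[0,0,0],
)

```text
clock: 10.87
position: [0.2993, -0.2594, 0.2541]
ee_rot: [-0.0, 0.945, -0.326, -0.0]
contact_force: [0.3, -0.3, -2.3]
width: 0.0184
gripper_force: 117.4
```

```bash
python3 -c "
from h import *
info();save('wrist','w6.png')"
```

```text
t 10.87 p [ 0.2993 -0.2594  0.2541] yaw_y -128.05 z [-3.e-04  3.e-04 -1.e+00] q [-0.89  0.16  2.09 -0.    0.89  1.34] F [ 0.3 -0.3 -2.3] M [0.1  0.13 0.09] w 0.0184 g 117.4
```

View pics/w6.png

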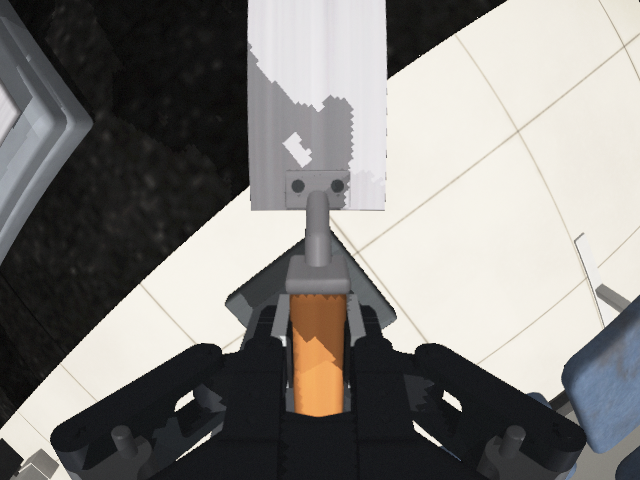

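The blade sits centred at column 317 and the lifter is aligned on the tray axis. I'll lower it to about 4 mm and insert.

carry_out(
  linear=[
    [0,0,-0.02],
    [0,0,-0.02],
    [0,0,-0.02],
    [0,0,-0.02],
    [0,0,-0.01],
    [0,0,0],
    [0,0,0],
  ],
  angular=[
    [0,0,0],
    [0,0,0],
    [0,0,0],
    [0,0,0],
    [0,0,0],
    [0,0,0],
    [0,0,0],
  ],
  hand=[0,0,0,0,0,0,0],
)

```text
clock: 11.5
position: [0.2994, -0.2595, 0.2092]
ee_rot: [-0.0, 0.945, -0.326, -0.0]
contact_force: [-0.4, 0.5, -2.3]
width: 0.0183
gripper_force: 117.4
```

```bash
python3 - <<'E'
from h import *
info();im=save('side','s1.png')
cv2.imwrite('pics/s1c.png',cv2.resize(im[260:420,230:430,::-1],None,fx=3.5,fy=3.5,interpolation=cv2.INTER_CUBIC))
E
```

```text
t 11.5 p [ 0.2994 -0.2595  0.2092] yaw_y -128.08 z [-3.e-04  3.e-04 -1.e+00] q [-0.89  0.24  2.15 -0.    0.75  1.35] F [-0.4  0.5 -2.3] M [0.07 0.12 0.04] w 0.0183 g 117.4
```

View pics/s1c.png

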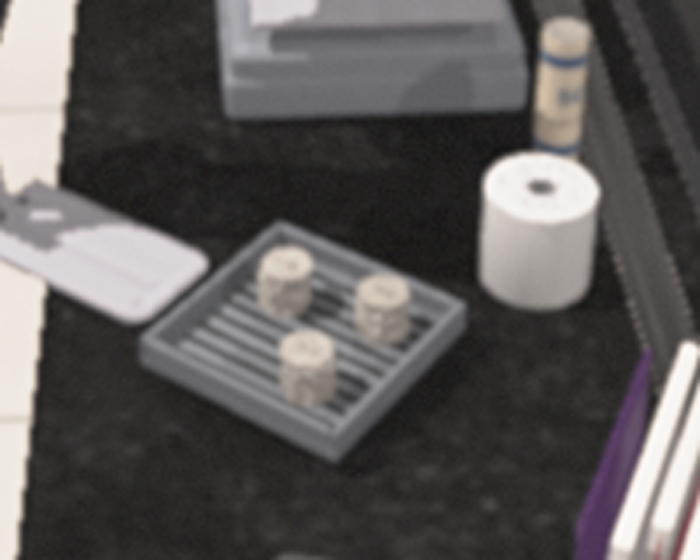

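The side view shows the blade (0-205, 180-320 in the crop) in line with the tray's near side and low over the counter. The tray and coins stand undisturbed. Next is the insertion, watching the forces.

carry_out(
  linear=[
    [0.006,-0.005,0],
    [0.012,-0.009,0],
    [0.012,-0.009,0],
    [0.012,-0.01,0],
    [0.012,-0.009,0],
    [0.012,-0.01,0],
    [0.012,-0.009,0],
    [0.012,-0.01,0],
  ],
  angular=[
    [0,0,0],
    [0,0,0],
    [0,0,0],
    [0,0,0],
    [0,0,0],
    [0,0,0],
    [0,0,0],
    [0,0,0],
  ],
  hand=[0,0,0,0,0,0,0,0],
)

```text
clock: 12.22
position: [0.3451, -0.2954, 0.2091]
ee_rot: [-0.0, 0.945, -0.326, -0.0]
contact_force: [0.6, 0.1, -0.9]
width: 0.0183
gripper_force: 117.4
```

```bash
python3 - <<'E'
from h import *
info()
E
```

```text
t 12.22 p [ 0.3451 -0.2954  0.2091] yaw_y -128.09 z [-2.e-04  1.e-04 -1.e+00] q [-0.86  0.31  2.04 -0.    0.8   1.37] F [ 0.6  0.1 -0.9] M [0.13 0.19 0.02] w 0.0183 g 117.4
```

carry_out(
  linear=[
    [0.012,-0.009,0.001],
    [0.012,-0.01,0],
    [0.012,-0.009,0],
    [0.012,-0.01,0],
    [0.012,-0.009,0],
    [0.012,-0.01,0],
    [0.012,-0.009,0],
    [0.012,-0.009,0],
  ],
  angular=[
    [0,0,0],
    [0,0,0],
    [0,0,0],
    [0,0,0],
    [0,0,0],
    [0,0,0],
    [0,0,0],
    [0,0,0],
  ],
  hand=[0,0,0,0,0,0,0,0],
)

```text
clock: 12.88
position: [0.3929, -0.3329, 0.2097]
ee_rot: [0.0, 0.945, -0.326, -0.0]
contact_force: [-1.0, 0.5, -2.3]
width: 0.0182
gripper_force: 117.4
```

carry_out(
  linear=[
    [0.012,-0.009,0],
    [0.006,-0.005,0],
    [0,0,0],
    [0,0,0],
  ],
  angular=[
    [0,0,0],
    [0,0,0],
    [0,0,0],
    [0,0,0],
  ],
  hand=[0,0,0,0],
)

```text
clock: 13.22
position: [0.4013, -0.3394, 0.2096]
ee_rot: [-0.0, 0.945, -0.326, -0.0]
contact_force: [0.6, -0.9, -2.4]
width: 0.0182
gripper_force: 117.4
```

```bash
cat >> h.py <<'E'
def match(f0,boxes,cur,srch=25):
    a=cv2.imread(f0,0);b=cv2.cvtColor(cur,cv2.COLOR_RGB2GRAY)
    for n,(x,y,w,h) in boxes.items():
        m=cv2.matchTemplate(b[y-srch:y+h+srch,x-srch:x+w+srch],a[y:y+h,x:x+w],cv2.TM_CCOEFF_NORMED);_,v,_,l=cv2.minMaxLoc(m);print(n,round(v,3),l[0]-srch,l[1]-srch)
E
python3 - <<'E'
from h import *
info();im=save('side','s2.png')
match('pics/s1.png',dict(c1=(302,329,20,24),c2=(330,337,18,22),c3=(307,353,22,26),corner=(300,370,50,25),roll=(365,300,40,50)),im)
E
```

```text
t 13.22 p [ 0.4013 -0.3394  0.2096] yaw_y -128.08 z [-6.e-04  4.e-04 -1.e+00] q [-0.83  0.39  1.89 -0.    0.87  1.4 ] F [ 0.6 -0.9 -2.4] M [0.15 0.2  0.05] w 0.0182 g 117.4
c1 0.904 6 24
c2 0.956 0 0
c3 1.0 0 0
corner 0.999 0 0
roll 0.927 0 0
```

carry_out(
  linear=[
    [0,0,0.002],
    [0,0,0.002],
    [0,0,0.002],
    [0,0,0.003],
    [0,0,0.003],
    [0,0,0.004],
    [0,0,0.004],
    [0,0,0.004],
  ],
  angular=[
    [0,0,0],
    [0,0,0],
    [0,0,0],
    [0,0,0],
    [0,0,0],
    [0,0,0],
    [0,0,0],
    [0,0,0],
  ],
  hand=[0,0,0,0,0,0,0,0],
)

```text
clock: 13.93
position: [0.4011, -0.3392, 0.2215]
ee_rot: [-0.0, 0.945, -0.326, -0.001]
contact_force: [0.5, -1.0, -6.2]
width: 0.0184
gripper_force: 117.2
```

carry_out(
  linear=[
    [0,0,0],
    [0,0,0],
    [0,0,0],
  ],
  angular=[
    [0,0,0],
    [0,0,0],
    [0,0,0],
  ],
  hand=[0,0,0],
)

```text
clock: 14.18
position: [0.4013, -0.3394, 0.2217]
ee_rot: [-0.0, 0.945, -0.326, -0.0]
contact_force: [0.3, -0.2, -6.6]
width: 0.0185
gripper_force: 117.2
```

```bash
python3 - <<'E'
from h import *
info();im=save('side','s3.png')
match('pics/s1.png',dict(c2=(330,337,18,22),c3=(307,353,22,26),left=(268,350,25,20),corner=(310,375,30,20),right=(350,340,16,20)),im)
# expected shift for lift of h
for h in(.009,.011):
  print([ (proj('side',(x,y,.03+h))-proj('side',(x,y,.03))).round(1) for x,y in((.574,-.4),(.504,-.491),(.414,-.42),(.485,-.328))])
print([proj('side',(x,y,.026)) for x,y in((.574,-.4),(.504,-.491),(.414,-.42),(.485,-.328))])
w=save('wrist','g3.png')
E
```

```text
t 14.18 p [ 0.4013 -0.3394  0.2217] yaw_y -128.09 z [-3.e-04  2.e-04 -1.e+00] q [-0.83  0.37  1.87 -0.    0.9   1.4 ] F [ 0.3 -0.2 -6.6] M [ 0.34  0.54 -0.04] w 0.0185 g 117.2
c2 0.944 0 -3
c3 0.964 0 -3
left 0.811 1 -3
corner 0.99 0 -3
right 0.977 0 -3
[array([ 0.3, -4.1]), array([ 0.1, -4.3]), array([-0.2, -4.2]), array([ 0. , -3.9])]
[array([ 0.3, -5. ]), array([ 0.1, -5.3]), array([-0.2, -5.1]), array([ 0. , -4.8])]
[array([361.63464164, 344.69588205]), array([325.43325732, 382.31365067]), array([270.10123276, 354.7683174 ]), array([309.40399966, 321.26405214])]
```

carry_out(
  linear=[
    [0,0,0.004],
    [0,0,0.008],
    [0,0,0.012],
    [0,0,0.016],
    [0,0,0.016],
    [0,0,0.016],
    [0,0,0.016],
    [0,0,0.016],
  ],
  angular=[
    [0,0,0],
    [0,0,0],
    [0,0,0],
    [0,0,0],
    [0,0,0],
    [0,0,0],
    [0,0,0],
    [0,0,0],
  ],
  hand=[0,0,0,0,0,0,0,0],
)

```text
clock: 14.95
position: [0.4014, -0.3394, 0.2749]
ee_rot: [0.0, 0.945, -0.326, 0.0]
contact_force: [0.3, -0.8, -5.9]
width: 0.0183
gripper_force: 117.2
```

carry_out(
  linear=[
    [0,0,0.016],
    [0,0,0.016],
    [0,0,0.016],
    [0,0,0.014],
    [0,0,0.01],
    [0,0,0.006],
    [0,0,0],
    [0,0,0],
  ],
  angular=[
    [0,0,0],
    [0,0,0],
    [0,0,0],
    [0,0,0],
    [0,0,0],
    [0,0,0],
    [0,0,0],
    [0,0,0],
  ],
  hand=[0,0,0,0,0,0,0,0],
)

```text
clock: 15.62
position: [0.4013, -0.3394, 0.3126]
ee_rot: [-0.0, 0.945, -0.326, -0.0]
contact_force: [0.0, 1.0, -6.5]
width: 0.0185
gripper_force: 117.2
```

```bash
python3 - <<'E'
from h import *
info();im=save('side','s4.png');b=cv2.cvtColor(im,cv2.COLOR_RGB2GRAY)
a=cv2.imread('pics/s1.png',0);k=4
A=cv2.resize(a,None,fx=k,fy=k,interpolation=cv2.INTER_CUBIC);B=cv2.resize(b,None,fx=k,fy=k,interpolation=cv2.INTER_CUBIC)
for n,(x,y,w,h),P in(('c2',(330,337,18,22),(.53,-.405)),('c3',(307,353,22,26),(.492,-.4466)),('cornerR',(348,338,18,20),(.574,-.4)),('cornerF',(312,376,26,18),(.504,-.491)),('cornerN',(268,349,18,16),(.414,-.42))):
    t=A[y*k:(y+h)*k,x*k:(x+w)*k];m=cv2.matchTemplate(B[(y-70)*k:(y+h)*k,(x-12)*k:(x+w+12)*k],t,cv2.TM_CCOEFF_NORMED);_,v,_,l=cv2.minMaxLoc(m)
    dv=l[1]/k-70; z0=.026; hs=np.linspace(0,.13,1301); pr=[proj('side',(*P,z0+q))[1]-proj('side',(*P,z0))[1] for q in hs]
    print(n,round(v,3),l[0]/k-12,dv,'lift',hs[np.argmin(abs(np.array(pr)-dv))])
save('wrist','g4.png')
E
```

```text
t 15.62 p [ 0.4013 -0.3394  0.3126] yaw_y -128.09 z [-3.e-04  2.e-04 -1.e+00] q [-0.83  0.27  1.75 -0.    1.12  1.4 ] F [ 0.   1.  -6.5] M [ 0.42  0.52 -0.02] w 0.0185 g 117.2
c2 0.928 2.0 -46.75 lift 0.0984Traceback (most recent call last):
  File "<stdin>", line 7, in <module>
  File "h.py", line 11, in proj
    c=manip.camera_params(n); V=np.array(c['view']); q=V[:3,:3]@np.array(p)+V[:3,3]
ValueError: time passes only in moves, steps and waits
```

carry_out(
  linear=[
    [0,0.004,0],
    [0,0.008,0],
    [0,0.012,0],
    [0,0.016,0],
    [0,0.02,0],
    [0,0.022,0],
    [0,0.022,0],
    [0,0.022,0],
  ],
  angular=[
    [0,0,0.1],
    [0,0,0.2],
    [0,0,0.3],
    [0,0,0.4],
    [0,0,0.4],
    [0,0,0.4],
    [0,0,0.4],
    [0,0,0.4],
  ],
  hand=[0,0,0,0,0,0,0,0],
)

```text
clock: 16.33
position: [0.4012, -0.2749, 0.3128]
ee_rot: [-0.0, 0.974, -0.225, -0.0]
contact_force: [0.1, -0.2, -5.8]
width: 0.0182
gripper_force: 117.3
```

carry_out(
  linear=[
    [0.005,0.022,0],
    [0.005,0.022,0],
    [0.005,0.022,0],
    [0.005,0.022,0],
    [0.005,0.022,0],
    [0.005,0.022,0],
    [0.005,0.022,0],
    [0.005,0.022,0],
  ],
  angular=[
    [0,0,0.4],
    [0,0,0.4],
    [0,0,0.4],
    [0,0,0.4],
    [0,0,0.4],
    [0,0,0.4],
    [0,0,0.4],
    [0,0,0.4],
  ],
  hand=[0,0,0,0,0,0,0,0],
)

```text
clock: 17.0
position: [0.4216, -0.1873, 0.3127]
ee_rot: [0.0, 0.995, -0.099, 0.0]
contact_force: [-1.3, 0.2, -6.2]
width: 0.0181
gripper_force: 117.3
```

carry_out(
  linear=[
    [0.004,0.022,0],
    [0.004,0.022,0],
    [0.004,0.022,0],
    [0.004,0.02,0],
    [0.001,0.016,0],
    [0.001,0.012,0],
    [0,0.008,0],
    [0,0.004,0],
  ],
  angular=[
    [0,0,0.4],
    [0,0,0.4],
    [0,0,0.4],
    [0,0,0.4],
    [0,0,0.4],
    [0,0,0.4],
    [0,0,0.3],
    [0,0,0.12],
  ],
  hand=[0,0,0,0,0,0,0,0],
)

```text
clock: 17.67
position: [0.4303, -0.1249, 0.3127]
ee_rot: [0.0, 1.0, 0.014, -0.0]
contact_force: [-0.1, 0.2, -5.7]
width: 0.0182
gripper_force: 117.4
```

carry_out(
  linear=[
    [0,0,0],
    [0,0,0],
    [0,0,0],
    [0,0,0],
  ],
  angular=[
    [0,0,0],
    [0,0,0],
    [0,0,0],
    [0,0,0],
  ],
  hand=[0,0,0,0],
)

```text
clock: 18.0
position: [0.4304, -0.1259, 0.3128]
ee_rot: [0.0, 1.0, 0.012, 0.0]
contact_force: [0.4, 0.4, -5.4]
width: 0.0179
gripper_force: 117.4
```

```bash
sed -i 's/^from rig import manip/from rig import manip\nfrom functools import lru_cache\nclass _M:\n    camera_params=staticmethod(lru_cache(None)(manip.camera_params))\n    def __getattr__(s,k): return getattr(_m,k)\n_m=manip; manip=_M()/' h.py
python3 - <<'E'
from h import *
info();im=save('top','t5.png');save('side','s5.png');a=cv2.imread('pics/top0.png');b=im[:,:,::-1]
d=cv2.absdiff(a,b).max(2)
# coin stacks: light beige blobs on tray
hsv=cv2.cvtColor(b,cv2.COLOR_BGR2HSV)
m=((hsv[...,1]>18)&(hsv[...,1]<110)&(hsv[...,0]>8)&(hsv[...,0]<35)&(hsv[...,2]>120)).astype(np.uint8)
m[:190]=0;m[320:]=0;m[:,:270]=0;m[:,450:]=0
n,l,st,c=cv2.connectedComponentsWithStats(m)
for i in range(1,n):
    if st[i,4]>15: print(st[i],c[i],at('top',*c[i],.139).round(4))
E
```

```text
t 18.0 p [ 0.4304 -0.1259  0.3128] yaw_y -88.62 z [ 1.e-04 -4.e-04 -1.e+00] q [-0.44  0.16  1.91 -0.    1.07  1.11] F [ 0.4  0.4 -5.4] M [-0.08  0.63  0.01] w 0.0179 g 117.4
[388 196  14  21 206] [393.99029126 205.75242718] [ 0.6215 -0.2289  0.139 ]
[423 205  27  25  75] [430.2        216.70666667] [ 0.5957 -0.3099  0.139 ]
[ 318  213   92   82 4349] [362.14830996 254.09749368] [ 0.509  -0.1547  0.139 ]
[278 217  32  18 300] [295.85       223.94666667] [ 0.5783 -0.0065  0.139 ]
[428 221  22  14  47] [437.34042553 230.29787234] [ 0.5639 -0.3243  0.139 ]
[289 261  35  49 675] [306.71703704 284.86074074] [ 0.44   -0.0324  0.139 ]
[366 291  22  29 380] [377.47631579 306.14210526] [ 0.3939 -0.1858  0.139 ]
[277 313  15   7  77] [284.68831169 316.63636364] [0.371  0.0143 0.139 ]
```

carry_out(
  linear=[
    [0,0,-0.003],
    [0,0,-0.005],
    [0,0,-0.006],
    [0,0,-0.006],
    [0,0,-0.006],
    [0,0,-0.006],
    [0,0,-0.005],
    [0,0,-0.003],
  ],
  angular=[
    [0,0,0],
    [0,0,0],
    [0,0,0],
    [0,0,0],
    [0,0,0],
    [0,0,0],
    [0,0,0],
    [0,0,0],
  ],
  hand=[0,0,0,0,0,0,0,0],
)

```text
clock: 18.77
position: [0.4303, -0.1254, 0.2922]
ee_rot: [-0.0, 1.0, 0.012, -0.0]
contact_force: [-0.2, 0.2, -5.3]
width: 0.0183
gripper_force: 117.4
```

```bash
python3 - <<'E'
from h import *
info();im=save('side','s6.png');k=4
b=cv2.resize(cv2.cvtColor(im,cv2.COLOR_RGB2GRAY),None,fx=k,fy=k,interpolation=cv2.INTER_CUBIC)
a=cv2.resize(cv2.imread('pics/s1.png',0),None,fx=k,fy=k,interpolation=cv2.INTER_CUBIC)
# predicted coin positions
th=np.radians(39.43);c0=np.array([.4937,-.4103]);c1=np.array([.5467,-.1232])
Rr=np.array([[np.cos(th),-np.sin(th)],[np.sin(th),np.cos(th)]])
for n,P,(x,y,w,h) in(('c1',(.4834,-.3801),(302,329,18,24)),('c2',(.5305,-.4052),(330,337,18,22)),('c3',(.4921,-.4466),(307,353,20,26))):
    q=c1+Rr@(np.array(P)-c0); u0=proj('side',(*P,.026)); u1=proj('side',(*q,.106)); sc=.8
    t=cv2.resize(a[y*k:(y+h)*k,x*k:(x+w)*k],None,fx=sc,fy=sc); X,Y=((u1-12-np.array([w,h])*.5)*k).astype(int)
    r=b[Y:Y+int((h+24)*k),X:X+int((w+24)*k)]; m=cv2.matchTemplate(r,t,cv2.TM_CCOEFF_NORMED);_,v,_,l=cv2.minMaxLoc(m)
    ctr=(np.array(l)+np.array([X,Y])+np.array(t.shape[::-1])/2)/k
    print(n,'orig box centre-proj',np.array([x+w/2,y+h/2])-u0,'pred',u1.round(1),q.round(3),'found',ctr.round(1),round(v,2))
E
```

```text
t 18.77 p [ 0.4303 -0.1254  0.2922] yaw_y -88.58 z [-7.e-04  2.e-04 -1.e+00] q [-0.44  0.19  1.94 -0.    1.02  1.11] F [-0.2  0.2 -5.3] M [-0.    0.68  0.02] w 0.0183 g 117.4
c1 orig box centre-proj [1.29028647 2.07620604] pred [321.3 229.1] [ 0.52  -0.106] found [323.8 230.6] 0.67
c2 orig box centre-proj [1.73767208 0.711315  ] pred [344.9 226.6] [ 0.572 -0.096] found [349.  221.5] 0.77
c3 orig box centre-proj [0.44328344 2.10705502] pred [346.  238.7] [ 0.569 -0.152] found [347.8 223.9] 0.71
```

carry_out(
  linear=[
    [0,0,-0.003],
    [0,0,-0.003],
    [0,0,-0.003],
    [0,0,-0.003],
    [0,0,-0.003],
    [0,0,-0.003],
    [0,0,-0.003],
    [0,0,-0.003],
  ],
  angular=[
    [0,0,0],
    [0,0,0],
    [0,0,0],
    [0,0,0],
    [0,0,0],
    [0,0,0],
    [0,0,0],
    [0,0,0],
  ],
  hand=[0,0,0,0,0,0,0,0],
)

```text
clock: 19.48
position: [0.4304, -0.1255, 0.2808]
ee_rot: [0.0, 1.0, 0.012, 0.0]
contact_force: [-0.5, 0.2, -2.9]
width: 0.0179
gripper_force: 117.6
```

carry_out(
  linear=[
    [0,0,-0.003],
    [0,0,-0.003],
    [0,0,-0.002],
    [0,0,-0.002],
    [0,0,0],
    [0,0,0],
    [0,0,0],
  ],
  angular=[
    [0,0,0],
    [0,0,0],
    [0,0,0],
    [0,0,0],
    [0,0,0],
    [0,0,0],
    [0,0,0],
  ],
  hand=[0,0,0,0,0,0,0],
)

```text
clock: 20.07
position: [0.4304, -0.1255, 0.2758]
ee_rot: [0.0, 1.0, 0.012, 0.0]
contact_force: [-0.3, 0.1, -2.8]
width: 0.0178
gripper_force: 117.7
```

```bash
python3 -c "
from h import *
info();save('side','s7.png')
info()"
```

```text
t 20.07 p [ 0.4304 -0.1255  0.2758] yaw_y -88.58 z [ 3.e-04 -2.e-04 -1.e+00] q [-0.44  0.21  1.96 -0.    0.97  1.11] F [-0.3  0.1 -2.8] M [-0.01  0.17  0.02] w 0.0178 g 117.7
t 20.12 p [ 0.4304 -0.1255  0.2758] yaw_y -88.58 z [ 3.e-04 -2.e-04 -1.e+00] q [-0.44  0.21  1.96 -0.    0.97  1.11] F [ 0.1 -0.3 -1.8] M [0.02 0.21 0.01] w 0.018 g 117.7
```

carry_out(
  linear=[
    [-0.006,0,0],
    [-0.01,0,0],
    [-0.014,0,0],
    [-0.018,-0.001,0],
    [-0.018,0,0],
    [-0.018,-0.001,0],
    [-0.018,0,0],
    [-0.018,-0.001,0],
  ],
  angular=[
    [0,0,0],
    [0,0,0],
    [0,0,0],
    [0,0,0],
    [0,0,0],
    [0,0,0],
    [0,0,0],
    [0,0,0],
  ],
  hand=[0,0,0,0,0,0,0,0],
)

```text
clock: 20.78
position: [0.3691, -0.1269, 0.2757]
ee_rot: [0.0, 1.0, 0.012, -0.0]
contact_force: [0.0, -0.2, -2.4]
width: 0.0181
gripper_force: 117.8
```

```bash
python3 - <<'E'
from h import *
info();im=save('side','s8.png');a=cv2.imread('pics/s7.png')
d=cv2.absdiff(a,im[:,:,::-1]).max(2)[195:260,290:385]
ys,xs=np.where(d>40);print(len(xs),xs.min()+290 if len(xs) else 0,xs.max()+290 if len(xs) else 0)
match('pics/s7.png',dict(c23=(335,210,25,25),tray=(320,232,50,16)),im,10)
E
```

```text
t 20.78 p [ 0.3691 -0.1269  0.2757] yaw_y -88.59 z [-1.e-04 -0.e+00 -1.e+00] q [-0.51  0.12  2.07 -0.    0.95  1.04] F [ 0.  -0.2 -2.4] M [-0.01  0.21 -0.02] w 0.0181 g 117.8
273 290 356
c23 0.899 -1 0
tray 0.878 0 0
```

carry_out(
  linear=[
    [-0.018,-0.001,0],
    [-0.018,0,0],
    [-0.018,-0.001,0],
    [-0.02,0,0],
    [-0.02,-0.001,0],
    [-0.02,0,0],
    [-0.02,0,0],
    [-0.014,0,0],
  ],
  angular=[
    [0,0,0],
    [0,0,0],
    [0,0,0],
    [0,0,0],
    [0,0,0],
    [0,0,0],
    [0,0,0],
    [0,0,0],
  ],
  hand=[0,0,0,0,0,0,0,0],
)

```text
clock: 21.5
position: [0.2949, -0.1282, 0.2756]
ee_rot: [-0.0, 1.0, 0.012, -0.0]
contact_force: [0.2, 0.5, -1.7]
width: 0.0181
gripper_force: 118.0
```

carry_out(
  linear=[
    [0,-0.02,0.01],
    [0,-0.04,0.01],
    [0,-0.05,0],
    [0,-0.05,0],
    [0,-0.05,0],
    [0,-0.05,0],
    [0,-0.05,0],
    [0,-0.03,0],
  ],
  angular=[
    [0,0,0],
    [0,0,0],
    [0,0,0],
    [0,0,0],
    [0,0,0],
    [0,0,0],
    [0,0,0],
    [0,0,0],
  ],
  hand=[0,0,0,0,0,0,0,0],
)

```text
clock: 22.17
position: [0.2962, -0.3012, 0.286]
ee_rot: [0.001, 1.0, 0.012, 0.001]
contact_force: [0.8, -0.6, -2.2]
width: 0.0183
gripper_force: 118.0
```

carry_out(
  linear=[
    [0.02,0,0],
    [0.03,0,0],
    [0.04,0,0],
    [0.04,0,0],
    [0.04,0,0],
    [0.04,0,0],
    [0.03,0,0],
    [0.02,0,0],
  ],
  angular=[
    [0,0,0],
    [0,0,0],
    [0,0,0],
    [0,0,0],
    [0,0,0],
    [0,0,0],
    [0,0,0],
    [0,0,0],
  ],
  hand=[0,0,0,0,0,0,0,0],
)

```text
clock: 22.83
position: [0.4279, -0.2977, 0.2856]
ee_rot: [-0.0, 1.0, 0.013, 0.0]
contact_force: [0.6, -0.2, -2.1]
width: 0.0185
gripper_force: 117.9
```

carry_out(
  linear=[
    [0,0,-0.02],
    [0,0,-0.03],
    [0,0,-0.03],
    [0,0,-0.03],
    [0,0,-0.02],
    [0,0,-0.014],
    [0,0,0],
    [0,0,0],
  ],
  angular=[
    [0,0,0],
    [0,0,0],
    [0,0,0],
    [0,0,0],
    [0,0,0],
    [0,0,0],
    [0,0,0],
    [0,0,0],
  ],
  hand=[0,0,0,0,0,0,0,0],
)

```text
clock: 23.5
position: [0.4261, -0.2985, 0.2136]
ee_rot: [-0.0, 1.0, 0.012, -0.0]
contact_force: [0.2, -0.5, -2.0]
width: 0.0181
gripper_force: 118.0
```

```bash
python3 -c "
from h import *
info()
save('wrist','g9.png')"
```

```text
t 23.5 p [ 0.4261 -0.2985  0.2136] yaw_y -88.59 z [-6.e-04  4.e-04 -1.e+00] q [-0.74  0.38  1.89 -0.    0.87  0.8 ] F [ 0.2 -0.5 -2. ] M [0.02 0.16 0.04] w 0.0181 g 118.0
```

Lowering the last 8 mm slowly, then opening slowly.

carry_out(
  linear=[
    [0,0,-0.003],
    [0,0,-0.003],
    [0,0,-0.003],
    [0,0,-0.003],
    [0,0,-0.003],
    [0,0,-0.002],
    [0,0,0],
    [0,0,0],
  ],
  angular=[
    [0,0,0],
    [0,0,0],
    [0,0,0],
    [0,0,0],
    [0,0,0],
    [0,0,0],
    [0,0,0],
    [0,0,0],
  ],
  hand=[0,0,0,0,0,0,0,0],
)

```text
clock: 24.22
position: [0.4264, -0.2985, 0.2056]
ee_rot: [0.0, 1.0, 0.012, 0.0]
contact_force: [-1.3, 0.6, 2.0]
width: 0.0185
gripper_force: 118.6
```

```bash
python3 -c "
from h import *
info()"
```

```text
t 24.22 p [ 0.4264 -0.2985  0.2056] yaw_y -88.57 z [ 3.e-04 -3.e-04 -1.e+00] q [-0.74  0.39  1.9  -0.    0.85  0.8 ] F [-1.3  0.6  2. ] M [ 0.13  0.11 -0.03] w 0.0185 g 118.6
```

carry_out(
  linear=[
    [0,0,0],
    [0,0,0],
    [0,0,0],
    [0,0,0],
    [0,0,0],
    [0,0,0.01],
    [0,0,0.03],
    [0,0,0.04],
  ],
  angular=[
    [0,0,0],
    [0,0,0],
    [0,0,0],
    [0,0,0],
    [0,0,0],
    [0,0,0],
    [0,0,0],
    [0,0,0],
  ],
  hand=[0.6,0.6,0.6,0.6,0.6,0.6,0.6,0.6],
)

```text
clock: 24.88
position: [0.4259, -0.298, 0.2446]
ee_rot: [-0.001, 1.0, 0.012, -0.001]
contact_force: [-0.4, -0.4, 1.1]
width: 0.0515
gripper_force: 0.0
```

carry_out(
  linear=[
    [0,0,0.05],
    [0,0,0.06],
    [0,0,0.06],
    [-0.03,0,0.06],
    [-0.06,0,0.04],
    [-0.06,0,0],
    [-0.06,0,0],
    [0,0,0],
  ],
  angular=[
    [0,0,0],
    [0,0,0],
    [0,0,0],
    [0,0,0],
    [0,0,0],
    [0,0,0],
    [0,0,0],
    [0,0,0],
  ],
  hand=[0.6,0.6,0.6,0.6,0.6,0.6,0.6,0.6],
)

```text
clock: 25.55
position: [0.3173, -0.2971, 0.3809]
ee_rot: [-0.0, 1.0, 0.011, -0.002]
contact_force: [-0.6, 0.3, 0.6]
width: 0.0512
gripper_force: 0.0
```

```bash
python3 - <<'E'
from h import *
np.set_printoptions(precision=4,suppress=True)
info();im=save('top','t9.png')[:,:,::-1].astype(int);a=cv2.imread('pics/top0.png').astype(int)
# changed-dark pixels on platform = tray/coins silhouette
P=[proj('top',(x,y,.07)) for x,y in((.62,-.046),(.622,-.196),(.472,-.197),(.47,-.048))]
M=np.zeros(im.shape[:2],np.uint8);cv2.fillConvexPoly(M,np.array(P).round().astype(int),1)
d=((a.max(2)-im.max(2))>45).astype(np.uint8)*M
d=cv2.morphologyEx(d,cv2.MORPH_CLOSE,np.ones((9,9)));c=max(cv2.findContours(d,0,2)[0],key=cv2.contourArea)
r=cv2.minAreaRect(c);print(r)
B=cv2.boxPoints(r);Q=np.array([at('top',*b,.092)[:2] for b in B]);print(Q.tolist(),Q.mean(0),np.hypot(*(np.roll(Q,-1,0)-Q).T))
# coin stacks: bright beige inside
sub=im[205:290,300:390];
for row in range(0,75,5): print(' '.join('%3d'%v for v in sub[row,10:85:4,0]), '|',' '.join('%2d'%v for v in (sub[row,10:85:4,2]-sub[row,10:85:4,0])))
# orange handle
h=cv2.cvtColor(im.astype(np.uint8),cv2.COLOR_BGR2HSV);m=((h[...,0]>5)&(h[...,0]<20)&(h[...,1]>130)&(h[...,2]>120)).astype(np.uint8);m[:255]=0;m[:,:380]=0;m[:,450:]=0
r=cv2.minAreaRect(cv2.findNonZero(m));print('handle',r,at('top',*r[0],.055))
for n,p in(('coinroll',(394,207)),('till',(436,220))):
    x,y=p;print(n,abs(im-a)[y-12:y+12,x-10:x+10].mean())
E
```

```text
t 25.55 p [ 0.3173 -0.2971  0.3809] yaw_y -88.7 z [-0.0033  0.0001 -1.    ] q [-0.91  0.08  1.82 -0.    1.25  0.64] F [-0.6  0.3  0.6] M [ 0.   -0.02 -0.01] w 0.0512 g 0.0
((345.5, 242.0), (54.0, 63.0), 90.0)
[[0.6136463749604046, -0.0461631042986224], [0.6138519148394084, -0.19511428486576313], [0.4841938001579223, -0.19198202648529034], [0.48395512704090304, -0.04702538906177777]] [ 0.5489 -0.1201] [0.149  0.1297 0.145  0.1297]
 57  55  56  55  56  54  55  54  52  52  50  51  50  49  49  46  45  46  48 |  4  5  4  5  5  5  4  4  5  5  4  4  4  4  3  4  3  4  4
 17  14   8  15  15  13  15  17  17  15  16  14  16  19  18  17  15  18  18 |  1  4  2  0  1  2  0  1  2  1  2  2  1  3  1  1  1  1  1
 98 109 118 117 113 119 123 117 122 124 126 128 127 144 135 133 122  16  16 | -5 -4 -4 -5 -3 -4 -4 -2 -2 -3 -2 -1 -1 -1 -2 -2 -1  1  2
 92 131 140 108  98  96 105  91  92  89  88  87  84  83  81 123 141  15  13 | -4  2  3 -2  0 -2 -3 -2 -2 -3 -2 -2 -1 -2 -2  0  2  1  1
100 122 138  92  50  79  98  80  74  58  53  52  68  73  80 110 123  15  16 |  0  1  3 -3 -1  2 13  0 -3 -2 -2 -3 -1 -4 -4  0 
[... 844 characters left out ...]
39 138 108  98 123 149 164 151 107 138 214 111  26 | -8 -2  2 -2 -3 -4 -3 11  1 -1 -4 -7 -6 -4 -4 -3  4  2  1
175 167 212 140  96 103 101  98 101 107 115 127 125 124 139 138 213 111  26 | -8 -1  4  0 -4 -5 -2 -4 -2 -2 -4 -5 -6 -5 -5 -5  4  4  2
175 168 212 207 201 190 191 193 197 192 196 196 200 198 200 219 219 129  22 | -6 -2  5  4  3  3  2  3  2  3  3  3  2  3  3  4  4  3  1
177 176 215 213 213 213 211 208 205 202 201 199 200 200 208 217 216 151  20 | -8 -2  4  4  3  2  2  3  3  3  4  2  3  3  2  2  2  0  2
handle ((422.02349853515625, 305.3058776855469), (33.28628158569336, 9.356972694396973), 85.60128784179688) [ 0.4051 -0.2992  0.055 ]
coinroll 13.655555555555555
till 62.459722222222226
```

```bash
python3 - <<'E'
from h import *
info();im=save('side','s9.png')
match('pics/side0.png',dict(roll=(366,304,36,44),rolltop=(366,304,36,18),coinroll=(382,264,18,38),stap=(268,178,30,14)),im,15)
t=cv2.imread('pics/t9.png');match('pics/top0.png',dict(till=(422,205,30,30),coinroll=(385,195,18,24),stamp=(228,284,18,18),stap=(138,264,46,46)),t[:,:,::-1],15)
w=save('wrist','w9.png');s,R,p=tool();c=manip.camera_params('wrist');H=np.array(c['hand_eye'])
def wp(P):
    q=np.linalg.inv(H)@np.append(R.T@(np.array(P)-p),1);r=np.hypot(q[0],q[1]);th=np.arctan2(r,q[2]);return c['cx']+c['fx']*th*q[0]/r,c['cy']+c['fx']*th*q[1]/r
# blade outline in wrist view vs expected if flat at z=.003
o=np.array([.4264+.115,-.2985+.0028]);e=np.array([.9997,.0247]);f=np.array([-.0247,.9997])
print('exp',[np.round(wp((*(o+e*a+f*b),.003)),1) for a,b in((50,.032),(50,-.032),(-78,-.032),(-78,.032)) for a in(a/1e3,)])
g=cv2.cvtColor(w,cv2.COLOR_RGB2HSV);m=((g[...,1]<30)&(g[...,2]>95)).astype(np.uint8);n,l,st,ce=cv2.connectedComponentsWithStats(m)
u,v=np.round(wp((*o,.003))).astype(int);k=l[v,u];print(k,st[k])
if k: print(cv2.approxPolyDP(max(cv2.findContours((l==k).astype(np.uint8),0,2)[0],key=cv2.contourArea),5,True).reshape(-1,2).tolist())
print('till exp',wp((.62,-.3466,.057)))
E
```

```text
t 25.6 p [ 0.3193 -0.2978  0.3809] yaw_y -88.73 z [-1.e-04 -5.e-04 -1.e+00] q [-0.91  0.08  1.82 -0.    1.24  0.64] F [ 0.7  0.5 -0.1] M [-0.02  0.03  0.02] w 0.0514 g 0.0
roll 0.8 1 1
rolltop 0.726 1 0
coinroll 0.909 0 0
stap 0.998 0 0
till 0.937 0 0
coinroll 0.924 0 -1
stamp 0.944 -1 0
stap 0.999 0 0
exp [array([285.9, -55. ]), array([352.4, -54.9]), array([354.1,  64.1]), array([284.3,  64. ])]
0 [     0      0    640    480 178600]
till exp (np.float64(381.0632291524272), np.float64(-103.77370390141706))
```

```bash
python3 -c "
from rig import manip
print(manip.sign_off())"
```

```text
the job is handed in; nothing more can be done
None
```

The job is handed in, but no verdict came back: the dial is zeroed, the tray sits about 3 mm off the platform's centre with all three stacks seen in it, the lifter is back on the counter clear of the scale, and the bystanders have not moved; that the lifter lies flat I judged only from the set-down height and force, not from a picture.

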